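# Slide the soil tin onto the balance pan

### The arm

A 6-joint arm with a two-finger parallel gripper is mounted at the origin on the work surface. World frame = base frame: x ahead of the robot, y to its left, z up, the work surface at z = 0. Lengths are in m, angles in rad, forces in N, time in s.
With the tool pointing down it reaches from about 0.275 to 0.975 m from the base axis. Payload 8.4 kg.
Tool frame: the origin (TCP) lies midway between the tips of the shut fingers; the grasp point (between the pads) lies 19 mm behind it (grip_point_offset is the distance from the TCP to the grasp point, in m); z points along the fingers, y is the direction in which the jaws open and shut (so a half turn about z gives the same grasp; the last joint's range is limited). The gripper opens to 92 mm and grips with 3 to 60 N. Pads are 20 mm wide; open, the fingers measure 128 mm over their backs; the gripper's body (75 mm by 189 mm) begins 69 mm behind the grasp point.
Start: joints at [1.104, 0.353, 1.633, -0, 1.155, -0.002], TCP at [0.28, 0.559, 0.215] pointing down, gripper open.
Joint ranges: [-2.63, 2.63], [-0.92, 2.1], [0.06, 2.66], [-1.3, 4.44], [0, 2.69], [-3.02, 3.02]. Speed limits (rad/s): [2.22, 2.22, 2.79, 3.14, 3.14, 3.14].

### API

Orientations are given as a unit quaternion [w, x, y, z].
In Python, from plant import sense, capture, hand_in, search_frame, grip_point_offset gives the robot as it stands.
- The arm moves only by the tool apply_moves, never from a script. Its argument "commands" is a list of rows, each an object with "linear": the shift along the tool's x, y, z in cm, a list of three; "dr": the turn, a rotation vector about the tool's x, y, z in rad, a list of three. In form: [{"linear": [tx, ty, tz], "dr": [wx, wy, wz]}, ...]. A call has 1 to 10 rows; each row shifts and turns the pose as measured when the row begins, along the tool's axes as they then stand; what a row does not reach is not made up. A row lasts 1/12 s, in which the tool goes at most 41.7 mm and 7.16 degrees, less where a joint would pass 70% of its speed; a pose out of reach is approached as far as the arm can. A call with a gripper value outside its range is refused whole. "hand" is the closure, from 0 (fully open) to 1 (shut), set as the call begins (left out, the last holds). The fingers move at their own pace and stop on an object; "squeeze" is the grip in N (left out, the last holds). Time passes only in rows, so rows that do not move let the fingers close. It gives the time, the measured TCP pose, the force and the opening at its end, in the units of the state.
- sense(): the state, without advancing time (a new reading comes with each control period).
- capture(name): name is "side" or "top" or "wrist"; returns a dict with "frame" (480x640x3 uint8, red, green, blue), "fx", "fy", "cx", "cy" (pixels), "world_to_cam" (4x4, takes a point from world to camera coordinates). Camera axes: x right, y down, z forward; pixel columns grow to the right and rows downward; lengths in m; the calibration is good to about 2 mm. A picture is of the moment at which its call begins. There is no depth.
- hand_in(): hands the job in, once; it reports no verdict.
Trained networks look in a picture, given as the dict that the camera call returned (one of the last four; its "shot" number tells which), for a name from the list of things; names that differ only in an ending like _2 or _b are one class to them, and where a whole thing is asked for, a point or a joint stands for the part that bears it (a point fixed in the world has none). Each returns a list of dicts, best first, with "score" (0 to 1); they miss things now and then, are a little off and sometimes report something else, mostly with a low value. They report only what shows in the picture. A call takes as long as a camera call.
- search_frame(picture, label): "bbox" ([left, top, right, bottom] in pixels, round what is visible of it).
The state is a dict: "t": time; "joints": joint angles; "qd": joint speeds; "tau": joint torques, N m; "ee_pos": TCP position; "ee_rot": TCP orientation; "ft_force": force on the tool from outside, world axes, zero at the start; "moment": the same for the moment, N m; "finger_gap": finger opening in m.
Only numpy, scipy, OpenCV 4.12 (cv2) and the standard library are available. Lean on these libraries where they do the work, as an engineer would, in place of code of your own. Each camera call takes 0.05 s, during which the arm holds its last target. There are 200 camera calls.

### The job

Weigh the dried soil tin without handling it: pull the wooden two-tined pusher up out of its holder and, with it, slide the low aluminium tin off its side plate onto the balance pan so that it sits centred in the pan's ring mark. Then put the pusher back in its holder. The gripper itself must not touch the tin; keep the tin upright and leave the glass jars and the meter where they are.

Things in the scene. Friction and masses are not known exactly. Their poses are not given: they have to be found in the camera images.
- tin: Low round lidded aluminium soil tin, 88 mm diameter (lid 83 mm), 58 mm high, about 0.4 kg, too wide to grasp. Starts upright on one of the station's two side plates (left or right, it varies). Origin: centre of the underside, z up.
- station: Fixed weighing station; origin on the bench under the pan's centre. The pan lies between two fixed grey side plates at y = +-124 mm, each 130 mm (x) by 112 mm (y), top at z = 60 mm, outer ends at y = +-180 mm, 3 mm gap to the pan; the space beyond the ends is free for the pusher. White housing with a flat display to x = -150 mm, 53 mm high; nothing is higher than the plates.
- pan_centre (a point): Centre of the top face of the square steel balance pan (130 x 130 mm), also the centre of the dark circle of 100 mm diameter marked on it. The empty pan's top is at z = 59 mm, 1 mm below the side plates.
- pan (a joint): Sinking of the sprung pan in m: 0 empty, 8 mm stop; it sinks 0.7 mm per newton (after 0.5 N), so 1.5 to 4 mm under the tin.
- pusher: Wooden pusher, 198 mm tall, 0.16 kg, upright in the holder. Origin: midway between the feet, z up the handle. Two flat tines at y = +-28 mm, each 26 (x) by 12 (y) mm, z 0-66; crossbar 14 by 68 mm, z 66-84; handle 16 (x) by 24 (y) mm, z 84-198. Front and back alike. Pushed along its x, tine feet just above the plate, both tines bear on the tin, which nests 6 mm between them (axes 51 mm apart).
- holder: Fixed upright open-topped grey plastic holder, outside 62 mm (x) by 108 mm (y) by 95 mm high, walls and floor 5 mm, inside 52 x 98 mm. Origin: centre of the underside, z up. The pusher stands in it with its y along the holder's y.
- jar: Bystander: stoppered glass soil jar, 68 mm diameter, 98 mm high, 0.45 kg, standing on the other side plate. Origin: centre of the underside.
- bench_jar: Bystander: a like jar, 68 mm diameter, 98 mm high, standing on the bench beyond the holder. Origin: centre of the underside.
- meter: Bystander: black hand-held meter lying on the bench, 75 x 150 x 32 mm. Origin: centre of the underside.

How it is judged:
On the way, in this order (a step that is already met when the one before it is completed fails the run):
1. the pusher is pulled up clear of its holder (z of pusher in the frame of holder above 0.096 m), for 0.1 s.
2. the tin stands on the pan, its centre within 12 mm of the pan's centre, at rest (horizontal distance between tin and pan_centre below 0.012 m and value of joint pan above 0.0008 m and angle between tin's own z axis and vertical below 0.05 rad and linear speed of tin below 0.01 m/s), for 0.2 s.
At the end, for the whole second after the job is handed in: The tin stands upright, at rest on the sunken pan, within 12 mm of the pan's centre; the pusher rests in its holder, tines down (feet under 25 mm above the holder's underside); both glass jars and the meter are within 20 mm of where they started (all of step 2 and horizontal distance between pusher and holder below 0.035 m and z of pusher in the frame of holder below 0.025 m and angle between pusher's own z axis and vertical below 0.4 rad and linear speed of pusher below 0.02 m/s and distance of each of jar, bench_jar, meter from where it was at the start of the episode below 0.02 m); the robot touches nothing.
It fails at once if the gripper or arm touches the tin (contact force between any of the fingers, the arm and tin above 0.5 N).
It fails at once if the tin is tipped by more than about 25 degrees (angle between tin's own z axis and vertical above 0.45 rad).
It fails at once if a glass jar is tipped over (angle between any of jar, bench_jar's own z axis and vertical above 0.5 rad).
It fails at once if a jar or the meter is shifted by more than 20 mm (distance of any of jar, bench_jar, meter from where it was at the start of the episode above 0.02 m).
It also fails if it takes over 58 s, if anything falls off the work surface, if the arm or the gripper's body presses on something with over 40 N, if the wrist force passes 120 N, or if a joint passes its speed limit or range.

## Working session

There is one attempt and no reset: what is moved stays moved. The work goes in short steps, Python scripts to look and compute and a tool call to move; the robot and the scene stay as the last step left them, time stands still between calls to the robot, and variables do not carry over. Pictures are saved under pics/ and viewed, about 8 in all and at most 12, crops included, and the job is handed in when it is done.

Besides the shell and the picture viewer there is one more tool, called by a JSON object that holds its "name" and its "arguments", one argument or row to a line. apply_moves: Moves the arm, as the interface text tells. Its arguments: {"type":"object","properties":{"commands":{"type":"array","items":{"type":"object","properties":{"linear":{"type":"array","items":{"type":"number"}},"dr":{"type":"array","items":{"type":"number"}}}}},"hand":{"type":"number"},"squeeze":{"type":"number"}},"required":["commands"]}

```bash
mkdir -p pics; ls
python3 - <<'E'
from plant import sense,capture,search_frame,grip_point_offset
import cv2,numpy as np
print(sense(),grip_point_offset)
for n in("top","side"):
    p=capture(n); cv2.imwrite(f"pics/{n}0.png",p["frame"][:,:,::-1])
    print(n,p["fx"],p["cx"],p["cy"],np.round(p["world_to_cam"],4).tolist())
    for l in("tin","station","pusher","holder","jar","bench_jar","meter"):
        print(l,[(np.round(d["bbox"],1).tolist(),round(d["score"],2)) for d in search_frame(p,l)[:3]])
E
```

```text
pics
{'t': 0.0, 'joints': array([ 1.10358823e+00,  3.53648910e-01,  1.63416199e+00, -1.01004467e-05,
        1.15518241e+00, -2.40532124e-03]), 'qd': array([-1.74942025e-03,  9.03387619e-04,  1.04365844e-03, -1.05817902e-03,
        2.50889227e-05,  9.15689615e-04]), 'tau': array([-4.01417594e-03, -5.93843830e+01, -3.34217763e+01,  6.93609472e-02,
        2.33871653e-02, -1.99255342e-04]), 'ee_pos': array([0.27993021, 0.55823522, 0.2138513 ]), 'ee_rot': array([-1.58443248e-04,  2.30312969e-01,  9.73116358e-01, -6.82187447e-04]), 'ft_force': array([-1.04234512, -0.23063379, -1.01829584]), 'moment': array([ 0.02476225,  0.03805613, -0.07063487]), 'finger_gap': 0.09197272286556782} 0.0187
top 622.5207478702654 327.1452101191524 241.22875560980924 [[-0.0, -0.9998, -0.0214, -0.0118], [-0.9979, 0.0014, -0.0643, 0.5697], [0.0643, 0.0214, -0.9977, 1.2681], [0.0, 0.0, 0.0, 1.0]]
tin [([182.5, 212.1, 230.4, 261.1], 0.6)]
station [([176.5, 197.0, 365.6, 329.0], 0.65)]
pusher [([457.8, 282.6, 506.9, 304.0], 0.57)]
holder [([447.2, 273.2, 517.4, 315.7], 0.92)]
jar [([307.4, 240.1, 346.9, 277.2], 0.86)]
bench_jar [([402.3, 144.9, 443.5, 185.0], 0.7)]
meter [([220.6, 147.4, 291.2, 189.8], 0.92)]
side 621.195424508409 311.80691162055155 242.6678039724967 [[0.9183, -0.3954, 0.0188, -0.5438], [-0.223, -0.5558, -0.8009, 0.1768], [0.3271, 0.7313, -0.5985, 1.0824], [0.0, 0.0, 0.0, 1.0]]
tin [([246.9, 156.1, 288.0, 196.3], 0.64)]
station [([204.1, 174.2, 324.7, 298.6], 0.59)]
pusher [([305.4, 298.7, 326.4, 388.0], 0.98)]
holder [([293.0, 337.7, 343.0, 433.1], 0.57)]
jar [([269.6, 207.7, 307.5, 265.8], 0.65), ([241.0, 197.4, 312.4, 241.0], 0.6)]
bench_jar [([401.5, 265.2, 445.3, 319.0], 0.84)]
meter [([309.0, 188.1, 370.5, 238.0], 0.63), ([294.0, 334.9, 342.9, 432.1], 0.2)]
```

Run:
```python
import cv2
a=cv2.imread("pics/top0.png")
cv2.imwrite("pics/top0c.png",cv2.resize(a[130:355,150:530],(798,472),interpolation=cv2.INTER_CUBIC))
b=cv2.imread("pics/side0.png")
cv2.imwrite("pics/side0c.png",cv2.resize(b[140:440,180:470],(580,600),interpolation=cv2.INTER_CUBIC))
```

```text
(no output)
```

View pics/top0c.png

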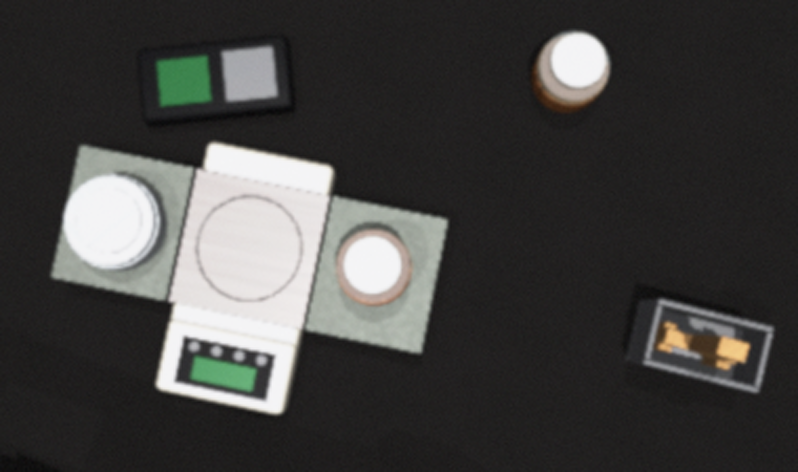

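View pics/side0c.png

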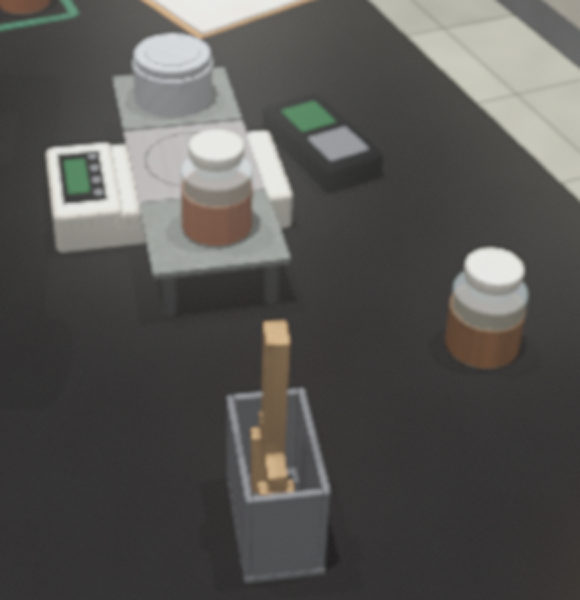

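The pictures show the tin on the left (+y) plate, around crop pixel (111,221) in the top view, and the jar on the right plate. The ring is centred near (249,248). The holder rim corners are near (660,299), (772,326), (757,391) and (645,362). In the side crop the handle top is near (276,334).

```bash
cat > h.py <<'E'
import numpy as np, cv2
from plant import sense,capture,search_frame
from scipy.spatial.transform import Rotation as Rot
from scipy.optimize import least_squares
def w2p(p,X):
    T=np.array(p["world_to_cam"]); c=np.atleast_2d(X)@T[:3,:3].T+T[:3,3]
    return np.c_[p["fx"]*c[:,0]/c[:,2]+p["cx"],p["fy"]*c[:,1]/c[:,2]+p["cy"]]
def p2w(p,uv,z):
    T=np.array(p["world_to_cam"]);R=T[:3,:3];o=-R.T@T[:3,3]
    uv=np.atleast_2d(uv); d=np.c_[(uv[:,0]-p["cx"])/p["fx"],(uv[:,1]-p["cy"])/p["fy"],np.ones(len(uv))]@R
    return o+d*((z-o[2])/d[:,2])[:,None]
def toolR(): 
    q=sense()["ee_rot"]; return Rot.from_quat([q[1],q[2],q[3],q[0]]).as_matrix()
def fitrect(P,L):
    # P world xy of points, L local xy -> x,y,yaw,residual mm
    f=lambda v:((np.c_[np.cos(v[2])*L[:,0]-np.sin(v[2])*L[:,1],np.sin(v[2])*L[:,0]+np.cos(v[2])*L[:,1]]+v[:2])-P).ravel()
    r=least_squares(f,[*P.mean(0),0]); return r.x,np.round(r.fun*1e3,1)
E
python3 - <<'E'
from h import *
t=capture("top");s=capture("side")
ft=lambda a:np.array(a)/2.1+[150,130]
fs=lambda a:np.array(a)/2+[180,140]
P=p2w(t,ft([(80,147),(53,277),(447,217),(421,352)]),.06)[:,:2]
print("station",fitrect(P,np.array([(.065,.18),(-.065,.18),(.065,-.18),(-.065,-.18)])))
print("ring",p2w(t,ft([249,248]),.059))
print("tin",p2w(t,ft([111,221]),.118))
P=p2w(s,fs([(228,396),(304,391),(327,491),(249,497)]),.095)[:,:2]
L=np.array([(-.031,.054),(.031,.054),(.031,-.054),(-.031,-.054)])
print("holder side",fitrect(P,L))
P=p2w(t,ft([(660,299),(772,326),(757,391),(645,362)]),.095)[:,:2]
L=np.array([(.031,.054),(.031,-.054),(-.031,-.054),(-.031,.054)])
print("holder top",fitrect(P,L))
print("handle top", p2w(s,fs([276,334]),.203),p2w(t,ft([735,350]),.203))
print("jar",p2w(t,ft([372,266]),.158),"bjar",p2w(t,ft([579,60]),.098))
print(toolR())
E
```

```text
station (array([ 0.55348944,  0.10376561, -0.19508399]), array([ 1.4,  0.3, -1.2,  1.4, -0.3, -0.9,  0.1, -0.8]))
ring [[0.55342274 0.10426965 0.059     ]]
tin [[0.57507049 0.22370446 0.118     ]]
holder side (array([ 0.46101804, -0.32491432, -0.26224927]), array([ 0.2,  2. ,  2.5,  3.6,  1.4, -2.6, -4. , -3. ]))
holder top (array([ 0.46264738, -0.32174544, -0.24584828]), array([ 1.7,  1.3,  0.1, -1.8, -0.9, -1.4, -0.9,  1.9]))
handle top [[ 0.45896905 -0.32172062  0.203     ]] [[ 0.46021441 -0.31843155  0.203     ]]
jar [[ 0.53222434 -0.01520397  0.158     ]] bjar [[ 0.7255888  -0.20596681  0.098     ]]
[[-8.93912020e-01  4.48242458e-01 -9.22378382e-06]
 [ 4.48242458e-01  8.93912020e-01 -2.22858645e-06]
 [ 7.24630415e-06 -6.12665175e-06 -1.00000000e+00]]
```

```bash
cat >> h.py <<'E'
import json,math
def plan(pos,yaw,step=.04,turn=.12,show=True):
    """rows to bring the TCP to pos, tool y at world angle yaw (z down)"""
    S=sense(); p=np.array(S["ee_pos"]);R=toolR()
    y=np.array([math.cos(yaw),math.sin(yaw),0]);z=np.array([0,0,-1.]);G=np.c_[np.cross(y,z),y,z]
    dv=Rot.from_matrix(R.T@G).as_rotvec(); d=np.array(pos)-p
    n=max(1,math.ceil(max(np.linalg.norm(d)/step,np.linalg.norm(dv)/turn)))
    rows=[]
    for i in range(n):
        Ri=R@Rot.from_rotvec(dv*i/n).as_matrix()
        rows.append({"linear":np.round(Ri.T@d/n*100,2).tolist(),"dr":np.round(dv/n,3).tolist()})
    if show:
        print("t",round(S["t"],2),"pos",np.round(p,4),"yaw",round(math.atan2(R[1,1],R[0,1]),3),"n",n,"gap",round(S["finger_gap"],4),"F",np.round(S["ft_force"],1))
        for k in range(0,n,10): print(json.dumps(rows[k:k+10]))
E
python3 -c "
from h import *
plan([.45,-.31,.30],-.25)"
```

```text
t 0.9 pos [0.2802 0.5587 0.2146] yaw 1.106 n 23 gap 0.0923 F [ 0.  -0.5  0.3]
[{"linear": [-2.35, -3.05, -0.37], "dr": [-0.0, -0.0, 0.059]}, {"linear": [-2.53, -2.9, -0.37], "dr": [-0.0, -0.0, 0.059]}, {"linear": [-2.7, -2.75, -0.37], "dr": [-0.0, -0.0, 0.059]}, {"linear": [-2.85, -2.58, -0.37], "dr": [-0.0, -0.0, 0.059]}, {"linear": [-3.0, -2.41, -0.37], "dr": [-0.0, -0.0, 0.059]}, {"linear": [-3.14, -2.23, -0.37], "dr": [-0.0, -0.0, 0.059]}, {"linear": [-3.26, -2.04, -0.37], "dr": [-0.0, -0.0, 0.059]}, {"linear": [-3.38, -1.85, -0.37], "dr": [-0.0, -0.0, 0.059]}, {"linear": [-3.48, -1.64, -0.37], "dr": [-0.0, -0.0, 0.059]}, {"linear": [-3.57, -1.44, -0.37], "dr": [-0.0, -0.0, 0.059]}]
[{"linear": [-3.65, -1.22, -0.37], "dr": [-0.0, -0.0, 0.059]}, {"linear": [-3.71, -1.01, -0.37], "dr": [-0.0, -0.0, 0.059]}, {"linear": [-3.77, -0.79, -0.37], "dr": [-0.0, -0.0, 0.059]}, {"linear": [-3.81, -0.56, -0.37], "dr": [-0.0, -0.0, 0.059]}, {"linear": [-3.83, -0.34, -0.37], "dr": [-0.0, -0.0, 0.059]}, {"linear": [-3.85, -0.11, -0.37], "dr": [-0.0, -0.0, 0.059]}, {"linear": [-3.85, 0.12, -0.37], "dr": [-0.0, -0.0, 0.059]}, {"linear": [-3.83, 0.34, -0.37], "dr": [-0.0, -0.0, 0.059]}, {"linear": [-3.81, 0.57, -0.37], "dr": [-0.0, -0.0, 0.059]}, {"linear": [-3.77, 0.79, -0.37], "dr": [-0.0, -0.0, 0.059]}]
[{"linear": [-3.71, 1.01, -0.37], "dr": [-0.0, -0.0, 0.059]}, {"linear": [-3.65, 1.23, -0.37], "dr": [-0.0, -0.0, 0.059]}, {"linear": [-3.57, 1.44, -0.37], "dr": [-0.0, -0.0, 0.059]}]
```

{"name": "apply_moves", "arguments": {
  "commands": [
    {"linear":[-2.35,-3.05,-0.5],"dr":[0,0,0.059]},
    {"linear":[-2.5,-2.9,-0.5],"dr":[0,0,0.059]},
    {"linear":[-2.7,-2.75,-0.5],"dr":[0,0,0.059]},
    {"linear":[-2.85,-2.6,-0.5],"dr":[0,0,0.059]},
    {"linear":[-3.0,-2.4,-0.5],"dr":[0,0,0.059]},
    {"linear":[-3.15,-2.2,-0.5],"dr":[0,0,0.059]},
    {"linear":[-3.25,-2.05,-0.5],"dr":[0,0,0.059]},
    {"linear":[-3.4,-1.85,-0.5],"dr":[0,0,0.059]},
    {"linear":[-3.5,-1.65,-0.5],"dr":[0,0,0.059]},
    {"linear":[-3.55,-1.45,-0.5],"dr":[0,0,0.059]}
  ],
  "hand": 0
}}

```text
t: 1.73
ee_pos: [0.3503, 0.1717, 0.264]
ee_rot: [0.0, 0.51, 0.86, 0.002]
ft_force: [1.3, -0.0, -0.1]
finger_gap: 0.092
```

```bash
python3 -c "
from h import *
plan([.45,-.31,.30],-.25)"
```

```text
t 1.73 pos [0.3503 0.1717 0.264 ] yaw 0.5 n 13 gap 0.092 F [ 1.3 -0.  -0.1]
[{"linear": [-3.62, -1.1, -0.28], "dr": [0.0, -0.0, 0.058]}, {"linear": [-3.68, -0.89, -0.28], "dr": [0.0, -0.0, 0.058]}, {"linear": [-3.72, -0.68, -0.28], "dr": [0.0, -0.0, 0.058]}, {"linear": [-3.75, -0.46, -0.28], "dr": [0.0, -0.0, 0.058]}, {"linear": [-3.78, -0.25, -0.28], "dr": [0.0, -0.0, 0.058]}, {"linear": [-3.78, -0.03, -0.28], "dr": [0.0, -0.0, 0.058]}, {"linear": [-3.78, 0.19, -0.28], "dr": [0.0, -0.0, 0.058]}, {"linear": [-3.76, 0.41, -0.28], "dr": [0.0, -0.0, 0.058]}, {"linear": [-3.73, 0.62, -0.28], "dr": [0.0, -0.0, 0.058]}, {"linear": [-3.69, 0.84, -0.28], "dr": [0.0, -0.0, 0.058]}]
[{"linear": [-3.64, 1.05, -0.28], "dr": [0.0, -0.0, 0.058]}, {"linear": [-3.57, 1.26, -0.28], "dr": [0.0, -0.0, 0.058]}, {"linear": [-3.49, 1.46, -0.28], "dr": [0.0, -0.0, 0.058]}]
```

Tracking is accurate.

{"name": "apply_moves", "arguments": {
  "commands": [
    {"linear":[-3.6,-1.1,-0.3],"dr":[0,0,0.058]},
    {"linear":[-3.7,-0.9,-0.3],"dr":[0,0,0.058]},
    {"linear":[-3.7,-0.7,-0.3],"dr":[0,0,0.058]},
    {"linear":[-3.75,-0.45,-0.3],"dr":[0,0,0.058]},
    {"linear":[-3.8,-0.25,-0.3],"dr":[0,0,0.058]},
    {"linear":[-3.8,0,-0.3],"dr":[0,0,0.058]},
    {"linear":[-3.8,0.2,-0.3],"dr":[0,0,0.058]},
    {"linear":[-3.75,0.4,-0.3],"dr":[0,0,0.058]},
    {"linear":[-3.75,0.6,-0.3],"dr":[0,0,0.058]},
    {"linear":[-3.7,0.85,-0.3],"dr":[0,0,0.058]}
  ]
}}

```text
t: 2.57
ee_pos: [0.4206, -0.2204, 0.2995]
ee_rot: [0.004, 0.745, 0.667, 0.006]
ft_force: [1.1, 0.8, -0.2]
finger_gap: 0.0919
```

{"name": "apply_moves", "arguments": {
  "commands": [
    {"linear":[-3.6,1.05,-0.3],"dr":[0,0,0.058]},
    {"linear":[-3.6,1.25,-0.3],"dr":[0,0,0.058]},
    {"linear":[-3.5,1.45,-0.3],"dr":[0,0,0.058]}
  ]
}}

```text
t: 2.82
ee_pos: [0.4386, -0.339, 0.3095]
ee_rot: [0.004, 0.803, 0.596, 0.007]
ft_force: [1.3, -0.4, 0.7]
finger_gap: 0.0919
```

```bash
python3 -c "
from h import *
p=capture('wrist'); cv2.imwrite('pics/w1.png',p['frame'][:,:,::-1]); 
for l in ('pusher','holder'): print(l,[(d['bbox'],d['score']) for d in search_frame(p,l)[:2]])
print(w2p(p,[[.459,-.321,.203],[.4625,-.3235,.095]]))
plan([.46,-.321,.3],-.25)"
```

```text
pusher [([317.6, 151.6, 348.9, 220.0], 0.71)]
holder [([300.0, 136.9, 366.8, 242.9], 0.67)]
[[337.22517489 210.02339291]
 [335.02985346 194.70489024]]
t 2.97 pos [ 0.4388 -0.3391  0.3089] yaw -0.294 n 1 gap 0.0921 F [ 0.6  0.6 -0. ]
[{"linear": [2.35, 1.49, 0.93], "dr": [0.014, -0.006, -0.044]}]
```

View pics/w1.png

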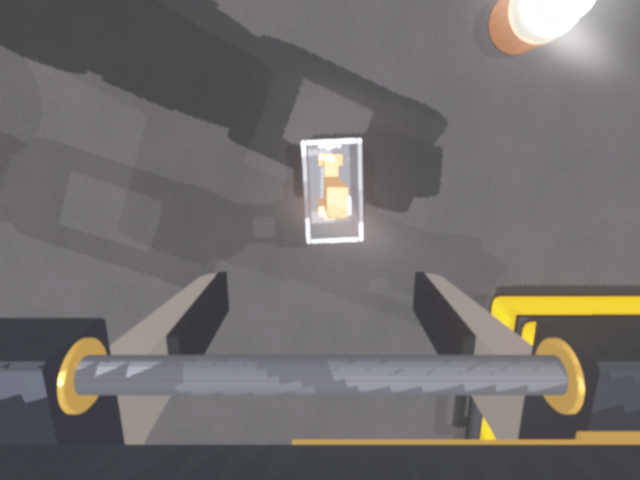

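The wrist view shows the holder rim corners at about (302,141), (361,139), (363,240) and (308,242). The handle top is about 22 px wide and centred near (338,202).

```bash
python3 -c "
from h import *
p=capture('wrist')
a=cv2.resize(p['frame'][125:255,270:400,::-1],(600,600),interpolation=cv2.INTER_CUBIC);cv2.imwrite('pics/w1c.png',a)
P=p2w(p,[(302,141),(361,139),(363,240),(308,242)],.095)
print(P)
print('handle',p2w(p,[338,202],.203), 'crossbar ends',p2w(p,[[330,160],[333,212]],.089))
print('vert dir px',w2p(p,[[.46,-.321,.203],[.46,-.321,.089]]))
L=np.array([(-.031,.054),(.031,.054),(.031,-.054),(-.031,-.054)])
print(fitrect(P[:,:2],L))
"
```

```text
[[ 0.44578815 -0.26189378  0.095     ]
 [ 0.50332523 -0.27723189  0.095     ]
 [ 0.47767301 -0.3791564   0.095     ]
 [ 0.42036359 -0.363933    0.095     ]]
handle [[ 0.46132612 -0.31531874  0.203     ]] crossbar ends [[ 0.4676834  -0.28826117  0.089     ]
 [ 0.45530788 -0.34149803  0.089     ]]
vert dir px [[338.40565023 209.6385722 ]
 [331.80287703 192.41357145]]
(array([ 0.4617875 , -0.32055377, -0.24897703]), array([-0.7,  1.3,  1.8,  1.4,  0.9, -1.4, -1.9, -1.3]))
```

View pics/w1c.png

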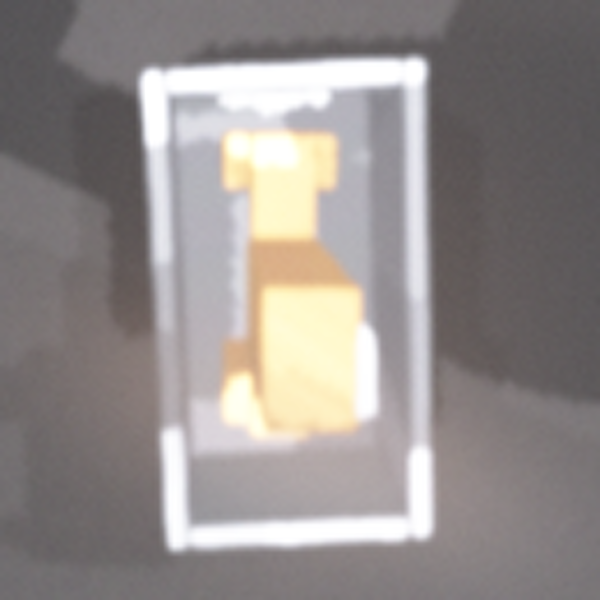

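```bash
python3 -c "
from h import *
plan([.46,-.318,.225],-.265,step=.035)"
```

```text
t 3.02 pos [ 0.4385 -0.3374  0.3088] yaw -0.292 n 3 gap 0.0914 F [-0.8 -0.2  0.2]
[{"linear": [0.81, 0.46, 2.8], "dr": [0.005, -0.002, -0.009]}, {"linear": [0.81, 0.48, 2.8], "dr": [0.005, -0.002, -0.009]}, {"linear": [0.81, 0.5, 2.8], "dr": [0.005, -0.002, -0.009]}]
```

{"name": "apply_moves", "arguments": {
  "commands": [
    {"linear":[0.8,0.5,2.8],"dr":[0.005,-0.002,-0.009]},
    {"linear":[0.8,0.5,2.8],"dr":[0.005,-0.002,-0.009]},
    {"linear":[0.8,0.5,2.8],"dr":[0.005,-0.002,-0.009]},
    {"linear":[0,0,0],"dr":[0,0,0]}
  ]
}}

```text
t: 3.35
ee_pos: [0.4609, -0.3144, 0.2249]
ee_rot: [0.001, 0.793, 0.609, 0.0]
ft_force: [0.2, -0.2, -0.4]
finger_gap: 0.0917
```

```bash
python3 -c "
from h import *
plan([.46,-.318,.145],-.265,step=.03)"
```

```text
t 3.35 pos [ 0.4609 -0.3144  0.2249] yaw -0.261 n 3 gap 0.0917 F [ 0.2 -0.2 -0.4]
[{"linear": [-0.12, -0.0, 2.66], "dr": [0.001, 0.0, 0.001]}, {"linear": [-0.12, -0.0, 2.66], "dr": [0.001, 0.0, 0.001]}, {"linear": [-0.12, -0.0, 2.66], "dr": [0.001, 0.0, 0.001]}]
```

{"name": "apply_moves", "arguments": {
  "commands": [
    {"linear":[-0.1,0,2.7],"dr":[0,0,0]},
    {"linear":[-0.1,0,2.7],"dr":[0,0,0]},
    {"linear":[-0.1,0,2.6],"dr":[0,0,0]},
    {"linear":[0,0,0],"dr":[0,0,0]}
  ]
}}

```text
t: 3.68
ee_pos: [0.4615, -0.3135, 0.1476]
ee_rot: [0.002, 0.791, 0.612, 0.001]
ft_force: [-0.4, 1.2, -0.1]
finger_gap: 0.092
```

{"name": "apply_moves", "arguments": {
  "commands": [
    {"linear":[0,0,0],"dr":[0,0,0]},
    {"linear":[0,0,0],"dr":[0,0,0]},
    {"linear":[0,0,0],"dr":[0,0,0]},
    {"linear":[0,0,0],"dr":[0,0,0]},
    {"linear":[0,0,0],"dr":[0,0,0]},
    {"linear":[0,0,0],"dr":[0,0,0]},
    {"linear":[0,0,0],"dr":[0,0,0]},
    {"linear":[0,0,0],"dr":[0,0,0]}
  ],
  "hand": 1,
  "squeeze": 45
}}

```text
t: 4.35
ee_pos: [0.465, -0.3145, 0.1582]
ee_rot: [0.008, 0.79, 0.613, 0.003]
ft_force: [0.4, 0.1, -0.7]
finger_gap: 0.0411
```

{"name": "apply_moves", "arguments": {
  "commands": [
    {"linear":[0,0,0.3],"dr":[0,0,0]},
    {"linear":[0,0,0.2],"dr":[0,0,0]},
    {"linear":[0,0,0.1],"dr":[0,0,0]},
    {"linear":[0,0,0.1],"dr":[0,0,0]}
  ]
}}

```text
t: 4.68
ee_pos: [0.4643, -0.3146, 0.1515]
ee_rot: [0.007, 0.79, 0.613, 0.003]
ft_force: [-10.0, 4.1, 29.6]
finger_gap: 0.0166
```

```bash
python3 -c "
from h import *
plan([.461,-.316,.148],-.265,step=.03);print(sense()['qd'])"
```

```text
t 4.68 pos [ 0.4643 -0.3146  0.1515] yaw -0.25 n 1 gap 0.0166 F [-10.    4.1  29.6]
[{"linear": [-0.21, -0.29, 0.34], "dr": [0.014, 0.004, 0.014]}]
[-0.0020162  -0.00218715  0.00058076 -0.01323098  0.03278476  0.00230909]
```

{"name": "apply_moves", "arguments": {
  "commands": [
    {"linear":[0,0,-0.5],"dr":[0,0,0]},
    {"linear":[0,0,-1.5],"dr":[0,0,0]},
    {"linear":[0,0,-2],"dr":[0,0,0]},
    {"linear":[0,0,-2],"dr":[0,0,0]},
    {"linear":[0,0,-2],"dr":[0,0,0]},
    {"linear":[0,0,-2],"dr":[0,0,0]},
    {"linear":[0,0,-2],"dr":[0,0,0]},
    {"linear":[0,0,-2],"dr":[0,0,0]},
    {"linear":[0,0,-1],"dr":[0,0,0]}
  ]
}}

```text
t: 5.43
ee_pos: [0.4586, -0.311, 0.3008]
ee_rot: [-0.001, 0.79, 0.613, 0.0]
ft_force: [0.3, 0.6, -1.2]
finger_gap: 0.0157
```

```bash
python3 -c "
from h import *
p=capture('side');cv2.imwrite('pics/s1.png',cv2.resize(p['frame'][200:450,200:450,::-1],(600,600)))
plan([.461,-.316,.30],-.25,step=.03)"
```

```text
t 5.48 pos [ 0.4591 -0.3114  0.3019] yaw -0.251 n 1 gap 0.0156 F [ 0.9 -0.7 -0.3]
[{"linear": [-0.4, 0.3, 0.19], "dr": [0.001, -0.0, -0.001]}]
```

View pics/s1.png

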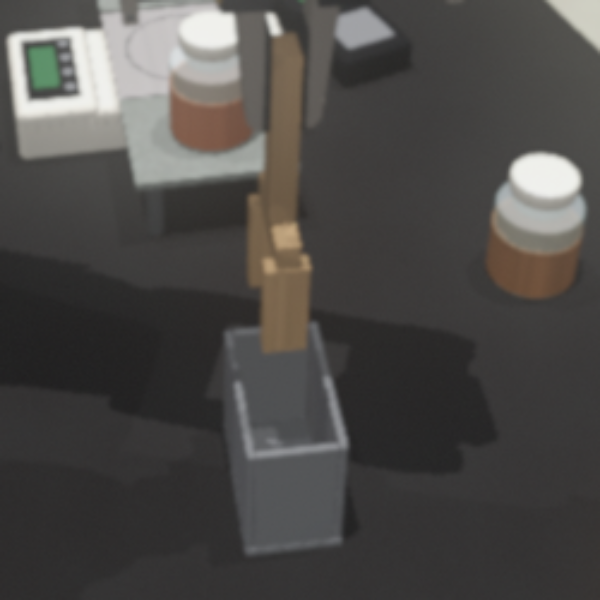

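The pusher is clear of the holder and hanging upright. The bottom edge of its near tine runs from (262,352) to (307,349) in this crop.

```bash
python3 -c "
from h import *
p=capture('side')
uv=np.array([(262,352),(307,349)])/2.4+200
for z in(.1505,.1555):
  P=p2w(p,uv,z); print(P, P.mean(0)[:2]-np.array([.034*np.sin(-.25),-.034*np.cos(.25)])-sense()['ee_pos'][:2])
plan([.595,.315,.36],1.376,step=.037)"
```

```text
[[ 0.43798483 -0.34134192  0.1505    ]
 [ 0.46376815 -0.34926372  0.1505    ]] [ 0.00053194 -0.0011729 ]
[[ 0.43603396 -0.34570854  0.1555    ]
 [ 0.46161868 -0.35356932  0.1555    ]] [-0.00151823 -0.00550901]
t 5.53 pos [ 0.4588 -0.3112  0.3001] yaw -0.251 n 18 gap 0.0155 F [-0.2 -0.4 -2.1]
[{"linear": [3.56, -0.13, -0.33], "dr": [0.0, -0.0, -0.09]}, {"linear": [3.56, 0.19, -0.33], "dr": [0.0, -0.0, -0.09]}, {"linear": [3.52, 0.51, -0.33], "dr": [0.0, -0.0, -0.09]}, {"linear": [3.46, 0.83, -0.33], "dr": [0.0, -0.0, -0.09]}, {"linear": [3.37, 1.14, -0.33], "dr": [0.0, -0.0, -0.09]}, {"linear": [3.26, 1.44, -0.33], "dr": [0.0, -0.0, -0.09]}, {"linear": [3.11, 1.72, -0.33], "dr": [0.0, -0.0, -0.09]}, {"linear": [2.95, 2.0, -0.33], "dr": [0.0, -0.0, -0.09]}, {"linear": [2.75, 2.26, -0.33], "dr": [0.0, -0.0, -0.09]}, {"linear": [2.54, 2.5, -0.33], "dr": [0.0, -0.0, -0.09]}]
[{"linear": [2.3, 2.71, -0.33], "dr": [0.0, -0.0, -0.09]}, {"linear": [2.05, 2.91, -0.33], "dr": [0.0, -0.0, -0.09]}, {"linear": [1.78, 3.08, -0.33], "dr": [0.0, -0.0, -0.09]}, {"linear": [1.49, 3.23, -0.33], "dr": [0.0, -0.0, -0.09]}, {"linear": [1.19, 3.35, -0.33], "dr": [0.0, -0.0, -0.09]}, {"linear": [0.89, 3.45, -0.33], "dr": [0.0, -0.0, -0.09]}, {"linear": [0.57, 3.51, -0.33], "dr": [0.0, -0.0, -0.09]}, {"linear": [0.25, 3.55, -0.33], "dr": [0.0, -0.0, -0.09]}]
```

{"name": "apply_moves", "arguments": {
  "commands": [
    {"linear":[3.4,-0.1,-1.2],"dr":[0,0,-0.09]},
    {"linear":[3.4,0.2,-1.2],"dr":[0,0,-0.09]},
    {"linear":[3.4,0.5,-1.2],"dr":[0,0,-0.09]},
    {"linear":[3.4,0.8,-1.2],"dr":[0,0,-0.09]},
    {"linear":[3.3,1.1,-1],"dr":[0,0,-0.09]},
    {"linear":[3.2,1.4,0],"dr":[0,0,-0.09]},
    {"linear":[3.1,1.7,0],"dr":[0,0,-0.09]},
    {"linear":[3.0,2.0,0],"dr":[0,0,-0.09]},
    {"linear":[2.8,2.3,0],"dr":[0,0,-0.09]},
    {"linear":[2.5,2.5,0],"dr":[0,0,-0.09]}
  ]
}}

```text
t: 6.37
ee_pos: [0.5261, 0.0408, 0.3439]
ee_rot: [-0.009, 0.432, 0.902, -0.002]
ft_force: [0.6, 0.4, -1.6]
finger_gap: 0.0158
```

```bash
python3 -c "
from h import *
plan([.595,.315,.34],1.376,step=.037)"
```

```text
t 6.37 pos [0.5261 0.0408 0.3439] yaw 0.678 n 8 gap 0.0158 F [ 0.6  0.4 -1.6]
[{"linear": [2.13, 2.82, 0.05], "dr": [-0.001, -0.002, -0.087]}, {"linear": [1.87, 3.0, 0.04], "dr": [-0.001, -0.002, -0.087]}, {"linear": [1.61, 3.15, 0.04], "dr": [-0.001, -0.002, -0.087]}, {"linear": [1.33, 3.28, 0.04], "dr": [-0.001, -0.002, -0.087]}, {"linear": [1.04, 3.38, 0.04], "dr": [-0.001, -0.002, -0.087]}, {"linear": [0.74, 3.46, 0.04], "dr": [-0.001, -0.002, -0.087]}, {"linear": [0.43, 3.51, 0.04], "dr": [-0.001, -0.002, -0.087]}, {"linear": [0.13, 3.53, 0.05], "dr": [-0.001, -0.002, -0.087]}]
```

{"name": "apply_moves", "arguments": {
  "commands": [
    {"linear":[2.1,2.8,0],"dr":[-0.001,-0.002,-0.087]},
    {"linear":[1.9,3.0,0],"dr":[-0.001,-0.002,-0.087]},
    {"linear":[1.6,3.1,0],"dr":[-0.001,-0.002,-0.087]},
    {"linear":[1.3,3.3,0],"dr":[-0.001,-0.002,-0.087]},
    {"linear":[1.0,3.4,0],"dr":[-0.001,-0.002,-0.087]},
    {"linear":[0.7,3.5,0],"dr":[-0.001,-0.002,-0.087]},
    {"linear":[0.4,3.5,0],"dr":[-0.001,-0.002,-0.087]},
    {"linear":[0.1,3.5,0],"dr":[-0.001,-0.002,-0.087]},
    {"linear":[0,0,0],"dr":[0,0,0]}
  ]
}}

```text
t: 7.12
ee_pos: [0.5879, 0.3348, 0.3222]
ee_rot: [-0.01, 0.075, 0.997, -0.002]
ft_force: [-1.2, -0.8, -1.9]
finger_gap: 0.0157
```

```bash
python3 -c "
from h import *
plan([.598,.327,.24],1.376,step=.03)"
```

```text
t 7.12 pos [0.5879 0.3348 0.3222] yaw 1.42 n 3 gap 0.0157 F [-1.2 -0.8 -1.9]
[{"linear": [-0.43, -0.19, 2.73], "dr": [-0.002, -0.007, 0.015]}, {"linear": [-0.41, -0.19, 2.74], "dr": [-0.002, -0.007, 0.015]}, {"linear": [-0.4, -0.19, 2.74], "dr": [-0.002, -0.007, 0.015]}]
```

{"name": "apply_moves", "arguments": {
  "commands": [
    {"linear":[-0.4,-0.2,2.7],"dr":[-0.002,-0.007,0.015]},
    {"linear":[-0.4,-0.2,2.7],"dr":[-0.002,-0.007,0.015]},
    {"linear":[-0.4,-0.2,2.7],"dr":[-0.002,-0.007,0.015]},
    {"linear":[0,0,0],"dr":[0,0,0]}
  ]
}}

```text
t: 7.45
ee_pos: [0.5955, 0.3288, 0.2306]
ee_rot: [-0.002, 0.096, 0.995, -0.002]
ft_force: [-0.7, -0.3, -2.9]
finger_gap: 0.0159
```

```bash
python3 -c "
from h import *
plan([.598,.327,.215],1.376,step=.03)
p=capture('side');cv2.imwrite('pics/s2.png',cv2.resize(p['frame'][60:260,180:430,::-1],(750,600)))
"
```

```text
t 7.45 pos [0.5955 0.3288 0.2306] yaw 1.378 n 1 gap 0.0159 F [-0.7 -0.3 -2.9]
[{"linear": [-0.28, -0.12, 1.56], "dr": [-0.005, -0.003, 0.002]}]
```

View pics/s2.png

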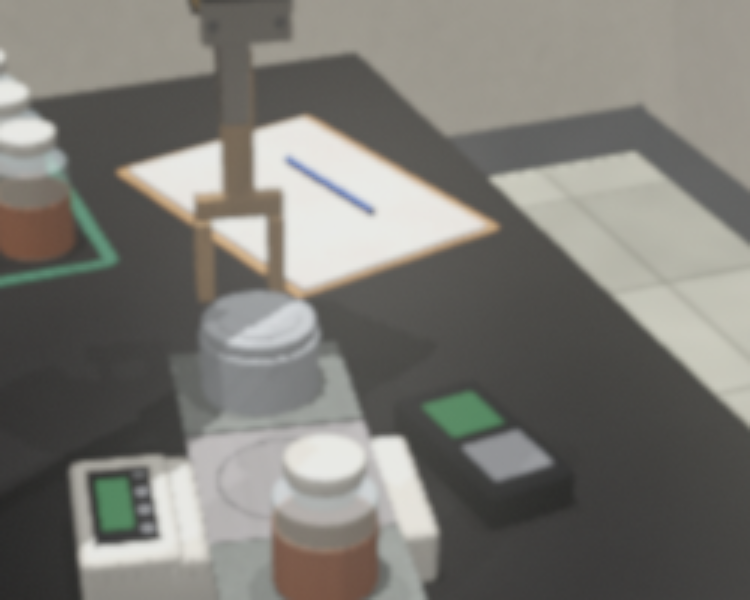

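The pusher is beyond the plate's outer end with its tines facing the tin. The left tine's foot is near crop pixels (197–212,300).

```bash
python3 -c "
from h import *
p=capture('side');S=sense()['ee_pos'];print(S)
c,s=np.cos(-.195),np.sin(-.195);R=np.array([[c,-s],[s,c]])
for h in(.1445,.1485,.1525):
  X=[[*(S[:2]+R@l),S[2]-h] for l in([-.034,-.013],[-.022,-.013],[-.034,.013])]
  print(h,np.round((w2p(p,X)-[180,60])*3))
t=capture('top')
print([(d['bbox'],d['score']) for d in search_frame(t,'tin')[:2]])
plan([.598,.327,.2115],1.376,step=.03)
"
```

```text
[0.59746219 0.3301518  0.23615746]
0.1445 [[197. 288.]
 [212. 287.]
 [192. 272.]]
0.1485 [[197. 293.]
 [212. 291.]
 [193. 277.]]
0.1525 [[197. 297.]
 [212. 296.]
 [193. 281.]]
[([182.9, 212.0, 229.3, 257.8], 0.76)]
t 7.65 pos [0.5992 0.3312 0.2395] yaw 1.379 n 1 gap 0.0159 F [ 0.7  0.5 -1.3]
[{"linear": [0.06, -0.44, 2.8], "dr": [0.003, 0.005, 0.003]}]
```

{"name": "apply_moves", "arguments": {
  "commands": [
    {"linear":[0,-0.2,1.2],"dr":[0,0,0]},
    {"linear":[0,-0.1,0.8],"dr":[0,0,0]},
    {"linear":[0,0,0.3],"dr":[0,0,0]},
    {"linear":[0,0,0],"dr":[0,0,0]}
  ]
}}

```text
t: 7.98
ee_pos: [0.6012, 0.3291, 0.2202]
ee_rot: [0.006, 0.096, 0.995, 0.004]
ft_force: [-0.1, 0.4, -1.5]
finger_gap: 0.016
```

```bash
python3 -c "
from h import *
plan([.5885,.28,.216],1.376,step=.015)
"
```

```text
t 7.98 pos [0.6012 0.3291 0.2202] yaw 1.379 n 4 gap 0.016 F [-0.1  0.4 -1.5]
[{"linear": [0.08, -1.27, 0.09], "dr": [0.002, 0.003, 0.001]}, {"linear": [0.08, -1.27, 0.1], "dr": [0.002, 0.003, 0.001]}, {"linear": [0.08, -1.27, 0.1], "dr": [0.002, 0.003, 0.001]}, {"linear": [0.07, -1.26, 0.1], "dr": [0.002, 0.003, 0.001]}]
```

{"name": "apply_moves", "arguments": {
  "commands": [
    {"linear":[0.1,-1.2,0.2],"dr":[0.002,0.003,0]},
    {"linear":[0.1,-1.2,0.2],"dr":[0.002,0.003,0]},
    {"linear":[0.1,-1.0,0.1],"dr":[0.002,0.003,0]},
    {"linear":[0.1,-0.8,0.1],"dr":[0.002,0.003,0]},
    {"linear":[0,0,0],"dr":[0,0,0]}
  ]
}}

```text
t: 8.4
ee_pos: [0.5878, 0.284, 0.2141]
ee_rot: [-0.001, 0.096, 0.995, -0.0]
ft_force: [-0.3, -0.0, -1.9]
finger_gap: 0.0157
```

```bash
python3 -c "
from h import *
plan([.5634,.1538,.215],1.376,step=.01)
"
```

```text
t 8.4 pos [0.5878 0.284  0.2141] yaw 1.379 n 14 gap 0.0157 F [-0.3 -0.  -1.9]
[{"linear": [-0.01, -0.95, -0.01], "dr": [-0.0, -0.0, 0.0]}, {"linear": [-0.01, -0.95, -0.01], "dr": [-0.0, -0.0, 0.0]}, {"linear": [-0.01, -0.95, -0.01], "dr": [-0.0, -0.0, 0.0]}, {"linear": [-0.01, -0.95, -0.01], "dr": [-0.0, -0.0, 0.0]}, {"linear": [-0.01, -0.95, -0.01], "dr": [-0.0, -0.0, 0.0]}, {"linear": [-0.01, -0.95, -0.01], "dr": [-0.0, -0.0, 0.0]}, {"linear": [-0.01, -0.95, -0.01], "dr": [-0.0, -0.0, 0.0]}, {"linear": [-0.01, -0.95, -0.01], "dr": [-0.0, -0.0, 0.0]}, {"linear": [-0.01, -0.95, -0.01], "dr": [-0.0, -0.0, 0.0]}, {"linear": [-0.01, -0.95, -0.01], "dr": [-0.0, -0.0, 0.0]}]
[{"linear": [-0.01, -0.95, -0.01], "dr": [-0.0, -0.0, 0.0]}, {"linear": [-0.01, -0.95, -0.01], "dr": [-0.0, -0.0, 0.0]}, {"linear": [-0.01, -0.95, -0.01], "dr": [-0.0, -0.0, 0.0]}, {"linear": [-0.01, -0.95, -0.01], "dr": [-0.0, -0.0, 0.0]}]
```

{"name": "apply_moves", "arguments": {
  "commands": [
    {"linear":[0,-0.5,0],"dr":[0,0,0]},
    {"linear":[0,-0.5,0],"dr":[0,0,0]},
    {"linear":[0,-0.5,0],"dr":[0,0,0]},
    {"linear":[0,-0.5,0],"dr":[0,0,0]},
    {"linear":[0,-0.5,0],"dr":[0,0,0]},
    {"linear":[0,-0.5,0],"dr":[0,0,0]},
    {"linear":[0,-0.5,0],"dr":[0,0,0]},
    {"linear":[0,-0.5,0],"dr":[0,0,0]}
  ]
}}

```text
t: 9.07
ee_pos: [0.5804, 0.2441, 0.215]
ee_rot: [0.001, 0.096, 0.995, 0.003]
ft_force: [0.0, 2.9, -1.8]
finger_gap: 0.0158
```

```bash
python3 -c "
from h import *
plan([.5634,.1538,.215],1.376,step=.07)
p=capture('side');cv2.imwrite('pics/s3.png',cv2.resize(p['frame'][60:260,180:430,::-1],(750,600)))
t=capture('top');print([(d['bbox'],d['score']) for d in search_frame(t,'tin')[:2]])
"
```

```text
t 9.07 pos [0.5804 0.2441 0.215 ] yaw 1.378 n 2 gap 0.0158 F [ 0.   2.9 -1.8]
[{"linear": [-0.03, -4.6, -0.03], "dr": [0.003, 0.0, 0.001]}, {"linear": [-0.03, -4.6, -0.02], "dr": [0.003, 0.0, 0.001]}]
[([203.5, 216.4, 248.4, 263.1], 0.67)]
```

View pics/s3.png

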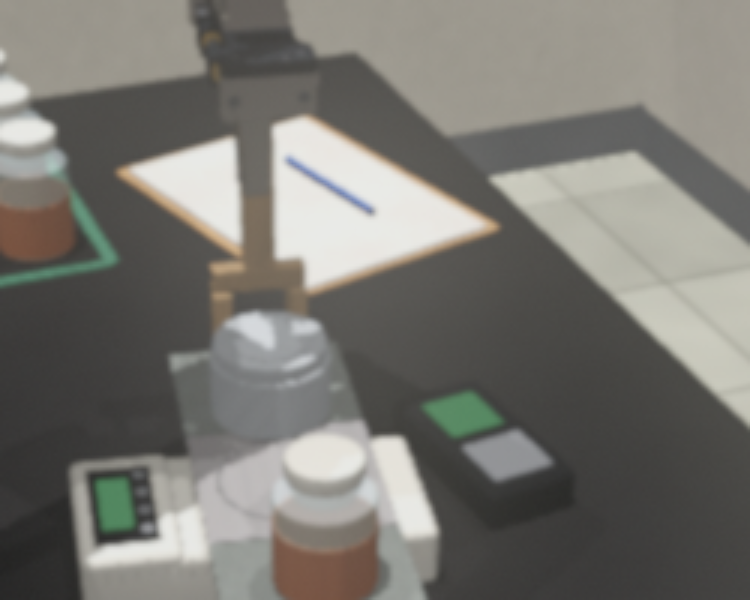

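The tin is nested between the tines, still upright, and the push force is about 3 N. I'll keep going.

{"name": "apply_moves", "arguments": {
  "commands": [
    {"linear":[0,-0.5,0],"dr":[0,0,0]},
    {"linear":[0,-0.5,0],"dr":[0,0,0]},
    {"linear":[0,-0.5,0],"dr":[0,0,0]},
    {"linear":[0,-0.5,0],"dr":[0,0,0]},
    {"linear":[0,-0.5,0],"dr":[0,0,0]},
    {"linear":[0,-0.5,0],"dr":[0,0,0]},
    {"linear":[0,-0.5,0],"dr":[0,0,0]},
    {"linear":[0,-0.5,0],"dr":[0,0,0]},
    {"linear":[0,-0.5,0],"dr":[0,0,0]}
  ]
}}

```text
t: 9.97
ee_pos: [0.5719, 0.1976, 0.2155]
ee_rot: [0.002, 0.096, 0.995, 0.005]
ft_force: [0.3, 3.0, -2.4]
finger_gap: 0.016
```

```bash
python3 -c "
from h import *
plan([.5634,.1538,.215],1.376,step=.05)
t=capture('top');print([(d['bbox'],d['score']) for d in search_frame(t,'tin')[:2]])
"
```

```text
t 9.97 pos [0.5719 0.1976 0.2155] yaw 1.378 n 1 gap 0.016 F [ 0.3  3.  -2.4]
[{"linear": [-0.01, -4.46, 0.01], "dr": [0.009, 0.002, 0.002]}]
[([224.9, 223.6, 271.2, 265.4], 0.62)]
```

{"name": "apply_moves", "arguments": {
  "commands": [
    {"linear":[0,-0.5,0],"dr":[0.001,0,0]},
    {"linear":[0,-0.5,0],"dr":[0.001,0,0]},
    {"linear":[0,-0.5,0],"dr":[0.001,0,0]},
    {"linear":[0,-0.5,0],"dr":[0.001,0,0]},
    {"linear":[0,-0.5,0],"dr":[0.001,0,0]},
    {"linear":[0,-0.4,0],"dr":[0.001,0,0]},
    {"linear":[0,-0.3,0],"dr":[0.001,0,0]}
  ]
}}

```text
t: 10.65
ee_pos: [0.5644, 0.1626, 0.2145]
ee_rot: [0.0, 0.096, 0.995, 0.0]
ft_force: [0.9, 2.3, -2.4]
finger_gap: 0.016
```

```bash
python3 -c "
from h import *
plan([.5634,.1538,.215],1.376,step=.05)
t=capture('top');print([(d['bbox'],d['score']) for d in search_frame(t,'tin')[:2]])
cv2.imwrite('pics/t4.png',cv2.resize(t['frame'][180:310,160:360,::-1],(800,520),interpolation=cv2.INTER_CUBIC))
"
```

```text
t 10.65 pos [0.5644 0.1626 0.2145] yaw 1.378 n 1 gap 0.016 F [ 0.9  2.3 -2.4]
[{"linear": [-0.07, -0.88, -0.05], "dr": [0.0, 0.001, 0.002]}]
[([239.9, 227.0, 287.9, 269.8], 0.78), ([238.9, 212.9, 311.0, 288.1], 0.69)]
```

View pics/t4.png

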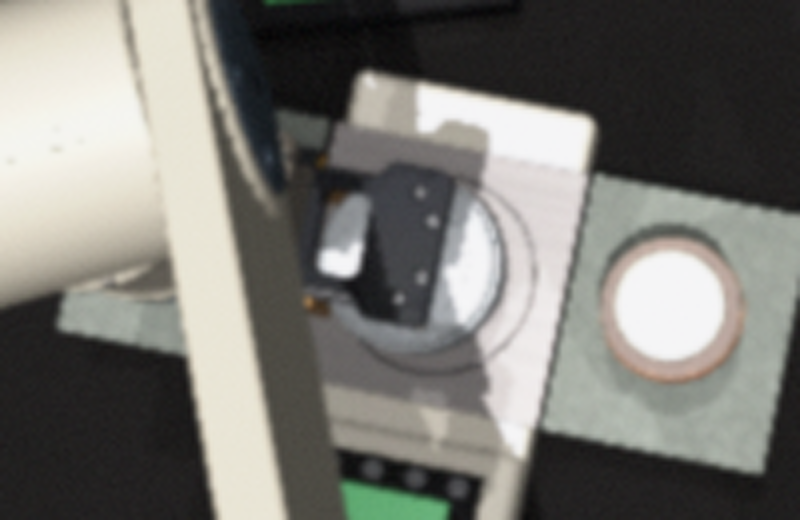

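In this crop the tin's right edge is at about (505,262) and the ring's right edge at about (538,270).

```bash
python3 -c "
from h import *
t=capture('top')
f=lambda a:np.array(a)/4+[160,180]
c,s=np.cos(-.195),np.sin(-.195);R=np.array([[c,-s],[s,c]]);o=np.array([.5535,.1040])
for n,uv,z in(('tin edge',(505,262),.112),('tin bot',(425,353),.1),('ring',(538,270),.058),('ringbot',(430,372),.058)):
  print(n,R.T@(p2w(t,f(uv),z)[0,:2]-o))
S=sense();print(R.T@(S['ee_pos'][:2]-o),S['ee_pos'])
"
```

```text
tin edge [ 0.0097057  -0.03865994]
tin bot [-0.04045587 -0.00821243]
ring [ 0.01109824 -0.05046782]
ringbot [-0.04937811 -0.00747727]
[-0.00067807  0.05943871] [0.56435201 0.1624436  0.21452576]
```

{"name": "apply_moves", "arguments": {
  "commands": [
    {"linear":[0,-0.3,0],"dr":[0,0,0]},
    {"linear":[0,-0.2,0],"dr":[0,0,0]},
    {"linear":[0,0,0],"dr":[0,0,0]}
  ]
}}

```text
t: 11.05
ee_pos: [0.5637, 0.158, 0.2149]
ee_rot: [0.0, 0.096, 0.995, 0.0]
ft_force: [-0.4, 1.5, -1.7]
finger_gap: 0.0163
```

```bash
python3 -c "
from h import *
plan([.5634,.1538,.215],1.376,step=.05)
plan([.5845,.2607,.215],1.376,step=.02)
"
```

```text
t 11.05 pos [0.5637 0.158  0.2149] yaw 1.378 n 1 gap 0.0163 F [-0.4  1.5 -1.7]
[{"linear": [-0.06, -0.42, -0.01], "dr": [0.001, 0.001, 0.002]}]
t 11.05 pos [0.5637 0.158  0.2149] yaw 1.378 n 6 gap 0.0163 F [-0.4  1.5 -1.7]
[{"linear": [-0.01, 1.75, -0.0], "dr": [0.0, 0.0, 0.0]}, {"linear": [-0.01, 1.75, -0.0], "dr": [0.0, 0.0, 0.0]}, {"linear": [-0.01, 1.75, -0.0], "dr": [0.0, 0.0, 0.0]}, {"linear": [-0.01, 1.75, -0.0], "dr": [0.0, 0.0, 0.0]}, {"linear": [-0.01, 1.75, -0.0], "dr": [0.0, 0.0, 0.0]}, {"linear": [-0.01, 1.75, -0.0], "dr": [0.0, 0.0, 0.0]}]
```

{"name": "apply_moves", "arguments": {
  "commands": [
    {"linear":[0,0.8,0],"dr":[0,0,0]},
    {"linear":[0,1.5,-0.1],"dr":[0,0,0]},
    {"linear":[0,2,-0.1],"dr":[0,0,0]},
    {"linear":[0,2.5,0],"dr":[0,0,0]},
    {"linear":[0,2.5,0],"dr":[0,0,0]},
    {"linear":[0,2.5,0],"dr":[0,0,0]},
    {"linear":[0,2,0],"dr":[0,0,0]}
  ]
}}

```text
t: 11.63
ee_pos: [0.5906, 0.2985, 0.2166]
ee_rot: [0.0, 0.098, 0.995, -0.003]
ft_force: [1.0, -0.9, -1.5]
finger_gap: 0.0155
```

```bash
python3 -c "
from h import *
plan([.58,.29,.215],1.376,step=.05)
t=capture('top');d=search_frame(t,'tin');print([(e['bbox'],e['score']) for e in d[:2]])
cv2.imwrite('pics/t5.png',cv2.resize(t['frame'][180:310,160:360,::-1],(800,520),interpolation=cv2.INTER_CUBIC))
"
```

```text
t 11.63 pos [0.5906 0.2985 0.2166] yaw 1.375 n 1 gap 0.0155 F [ 1.  -0.9 -1.5]
[{"linear": [0.87, -1.04, 0.17], "dr": [-0.006, 0.001, -0.001]}]
[([244.1, 222.4, 292.0, 270.8], 0.75)]
```

View pics/t5.png

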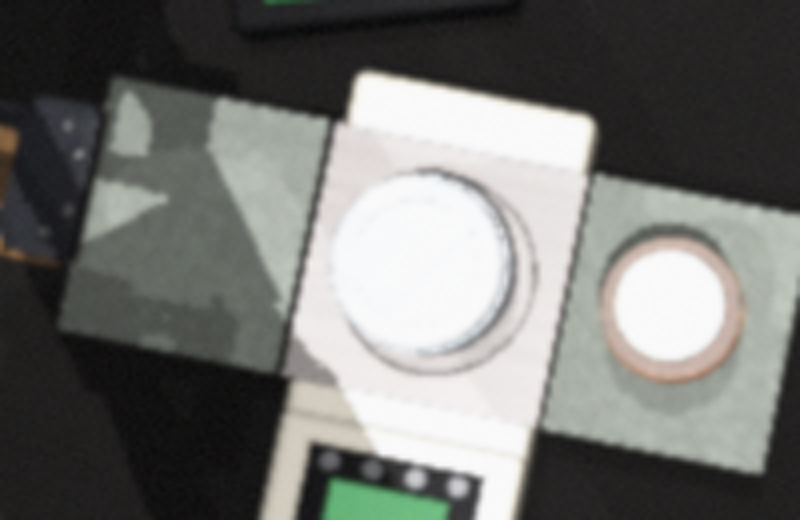

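The lid disc spans about x 332–511 and y 170–356, centred near (421.5,263). The ring still shows on the right and lower sides.

```bash
python3 -c "
from h import *
t=capture('top')
c,s=np.cos(-.195),np.sin(-.195);R=np.array([[c,-s],[s,c]]);o=np.array([.5535,.1040])
print('lid',R.T@(p2w(t,np.array([421.5,263])/4+[160,180],.114)[0,:2]-o))
s_=capture('side');d=search_frame(s_,'tin')[0];print(d)
b=d['bbox']
for dx in(0,.003,.006,.009):
  q=o+R@np.array([0,dx]); a=np.linspace(0,2*np.pi,60)
  X=np.vstack([np.c_[q[0]+r*np.cos(a),q[1]+r*np.sin(a),np.full(60,z)] for r,z in((.044,.056),(.0415,.114),(.044,.105))])
  for n,p in(('s',s_),('t',t)):
    u=w2p(p,X); print(dx,n,np.round([*u.min(0),*u.max(0)],1))
plan([.5906,.3,.36],1.376)
"
```

```text
lid [0.00144679 0.00034704]
{'bbox': [256.1, 186.5, 298.4, 227.6], 'score': 0.62}
0 s [254.  185.3 296.9 231.5]
0 t [243.2 224.1 290.7 270. ]
0.003 s [253.8 184.5 296.6 230.6]
0.003 t [241.7 223.8 289.3 269.7]
0.006 s [253.6 183.8 296.3 229.8]
0.006 t [240.2 223.5 287.8 269.5]
0.009 s [253.4 183.1 296.1 228.9]
0.009 t [238.7 223.2 286.4 269.2]
t 11.88 pos [0.59   0.2959 0.2163] yaw 1.375 n 4 gap 0.0158 F [ 0.6  0.2 -2.6]
[{"linear": [0.01, 0.08, -3.59], "dr": [-0.002, -0.0, -0.0]}, {"linear": [0.01, 0.08, -3.59], "dr": [-0.002, -0.0, -0.0]}, {"linear": [0.01, 0.09, -3.59], "dr": [-0.002, -0.0, -0.0]}, {"linear": [0.01, 0.1, -3.59], "dr": [-0.002, -0.0, -0.0]}]
```

The tin is centred to within about 2 mm. I'll return the pusher.

{"name": "apply_moves", "arguments": {
  "commands": [
    {"linear":[0,0.1,-2.5],"dr":[0,0,0]},
    {"linear":[0,0.1,-3.5],"dr":[0,0,0]},
    {"linear":[0,0.1,-3.5],"dr":[0,0,0]},
    {"linear":[0,0.1,-3.5],"dr":[0,0,0]},
    {"linear":[0,0,-1.5],"dr":[0,0,0]}
  ]
}}

```text
t: 12.3
ee_pos: [0.5874, 0.295, 0.3602]
ee_rot: [-0.006, 0.1, 0.995, -0.009]
ft_force: [0.4, 0.2, -1.7]
finger_gap: 0.0159
```

```bash
python3 -c "
from h import *
plan([.4625,-.319,.35],-.25,step=.037)"
```

```text
t 12.3 pos [0.5874 0.295  0.3602] yaw 1.371 n 17 gap 0.0159 F [ 0.4  0.2 -1.7]
[{"linear": [0.0, -3.68, 0.13], "dr": [-0.001, 0.0, 0.095]}, {"linear": [-0.35, -3.67, 0.12], "dr": [-0.001, 0.0, 0.095]}, {"linear": [-0.7, -3.62, 0.12], "dr": [-0.001, 0.0, 0.095]}, {"linear": [-1.04, -3.54, 0.11], "dr": [-0.001, 0.0, 0.095]}, {"linear": [-1.37, -3.42, 0.11], "dr": [-0.001, 0.0, 0.095]}, {"linear": [-1.69, -3.27, 0.1], "dr": [-0.001, 0.0, 0.095]}, {"linear": [-1.99, -3.1, 0.1], "dr": [-0.001, 0.0, 0.095]}, {"linear": [-2.28, -2.9, 0.09], "dr": [-0.001, 0.0, 0.095]}, {"linear": [-2.54, -2.67, 0.09], "dr": [-0.001, 0.0, 0.095]}, {"linear": [-2.79, -2.41, 0.08], "dr": [-0.001, 0.0, 0.095]}]
[{"linear": [-3.0, -2.13, 0.08], "dr": [-0.001, 0.0, 0.095]}, {"linear": [-3.19, -1.84, 0.08], "dr": [-0.001, 0.0, 0.095]}, {"linear": [-3.35, -1.53, 0.07], "dr": [-0.001, 0.0, 0.095]}, {"linear": [-3.48, -1.2, 0.07], "dr": [-0.001, 0.0, 0.095]}, {"linear": [-3.58, -0.86, 0.07], "dr": [-0.001, 0.0, 0.095]}, {"linear": [-3.65, -0.52, 0.06], "dr": [-0.001, 0.0, 0.095]}, {"linear": [-3.68, -0.17, 0.06], "dr": [-0.001, 0.0, 0.095]}]
```

{"name": "apply_moves", "arguments": {
  "commands": [
    {"linear":[0,-3.7,0],"dr":[0,0,0.095]},
    {"linear":[-0.35,-3.7,0],"dr":[0,0,0.095]},
    {"linear":[-0.7,-3.6,0],"dr":[0,0,0.095]},
    {"linear":[-1.0,-3.5,0],"dr":[0,0,0.095]},
    {"linear":[-1.4,-3.4,0],"dr":[0,0,0.095]},
    {"linear":[-1.7,-3.3,0],"dr":[0,0,0.095]},
    {"linear":[-2.0,-3.1,0],"dr":[0,0,0.095]},
    {"linear":[-2.3,-2.9,0],"dr":[0,0,0.095]},
    {"linear":[-2.5,-2.7,0],"dr":[0,0,0.095]},
    {"linear":[-2.8,-2.4,0],"dr":[0,0,0.095]}
  ]
}}

```text
t: 13.13
ee_pos: [0.5016, -0.0808, 0.373]
ee_rot: [0.003, 0.562, 0.827, -0.007]
ft_force: [1.0, -1.0, -1.3]
finger_gap: 0.0154
```

```bash
python3 -c "
from h import *
plan([.4625,-.319,.33],-.25,step=.037)"
```

```text
t 13.13 pos [ 0.5016 -0.0808  0.373 ] yaw 0.376 n 7 gap 0.0154 F [ 1.  -1.  -1.3]
[{"linear": [-2.95, -1.76, 0.67], "dr": [-0.001, 0.002, 0.089]}, {"linear": [-3.1, -1.49, 0.66], "dr": [-0.001, 0.002, 0.089]}, {"linear": [-3.22, -1.21, 0.65], "dr": [-0.001, 0.002, 0.089]}, {"linear": [-3.32, -0.92, 0.64], "dr": [-0.001, 0.002, 0.089]}, {"linear": [-3.39, -0.62, 0.64], "dr": [-0.001, 0.002, 0.089]}, {"linear": [-3.43, -0.31, 0.63], "dr": [-0.001, 0.002, 0.089]}, {"linear": [-3.45, -0.01, 0.62], "dr": [-0.001, 0.002, 0.089]}]
```

{"name": "apply_moves", "arguments": {
  "commands": [
    {"linear":[-3.0,-1.8,0.6],"dr":[0,0,0.089]},
    {"linear":[-3.1,-1.5,0.6],"dr":[0,0,0.089]},
    {"linear":[-3.2,-1.2,0.6],"dr":[0,0,0.089]},
    {"linear":[-3.3,-0.9,0.6],"dr":[0,0,0.089]},
    {"linear":[-3.4,-0.6,0.6],"dr":[0,0,0.089]},
    {"linear":[-3.4,-0.3,0.6],"dr":[0,0,0.089]},
    {"linear":[-2.5,0,0.6],"dr":[0,0,0.089]},
    {"linear":[0,0,0],"dr":[0,0,0]},
    {"linear":[0,0,0],"dr":[0,0,0]}
  ]
}}

```text
t: 13.88
ee_pos: [0.4449, -0.3312, 0.3358]
ee_rot: [0.007, 0.806, 0.592, -0.008]
ft_force: [-0.4, -0.4, -1.3]
finger_gap: 0.0159
```

```bash
python3 -c "
from h import *
plan([.4625,-.319,.265],-.25,step=.03)"
```

```text
t 13.88 pos [ 0.4449 -0.3312  0.3358] yaw -0.303 n 3 gap 0.0159 F [-0.4 -0.4 -1.3]
[{"linear": [0.61, 0.43, 2.35], "dr": [0.001, 0.007, -0.018]}, {"linear": [0.59, 0.44, 2.35], "dr": [0.001, 0.007, -0.018]}, {"linear": [0.57, 0.45, 2.36], "dr": [0.001, 0.007, -0.018]}]
```

{"name": "apply_moves", "arguments": {
  "commands": [
    {"linear":[0.6,0.4,2.3],"dr":[0.001,0.007,-0.018]},
    {"linear":[0.6,0.4,2.3],"dr":[0.001,0.007,-0.018]},
    {"linear":[0.6,0.4,1.8],"dr":[0.001,0.007,-0.018]},
    {"linear":[0,0,0],"dr":[0,0,0]},
    {"linear":[0,0,0],"dr":[0,0,0]}
  ]
}}

```text
t: 14.3
ee_pos: [0.4603, -0.3164, 0.2725]
ee_rot: [0.001, 0.788, 0.616, -0.0]
ft_force: [0.3, -0.3, -1.2]
finger_gap: 0.0158
```

```bash
python3 -c "
from h import *
plan([.4625,-.319,.255],-.25,step=.03)
p=capture('side');cv2.imwrite('pics/s6.png',cv2.resize(p['frame'][200:450,200:450,::-1],(600,600)))"
```

```text
t 14.3 pos [ 0.4603 -0.3164  0.2725] yaw -0.243 n 1 gap 0.0158 F [ 0.3 -0.3 -1.2]
[{"linear": [-0.2, 0.27, 1.75], "dr": [0.001, 0.001, 0.007]}]
```

View pics/s6.png

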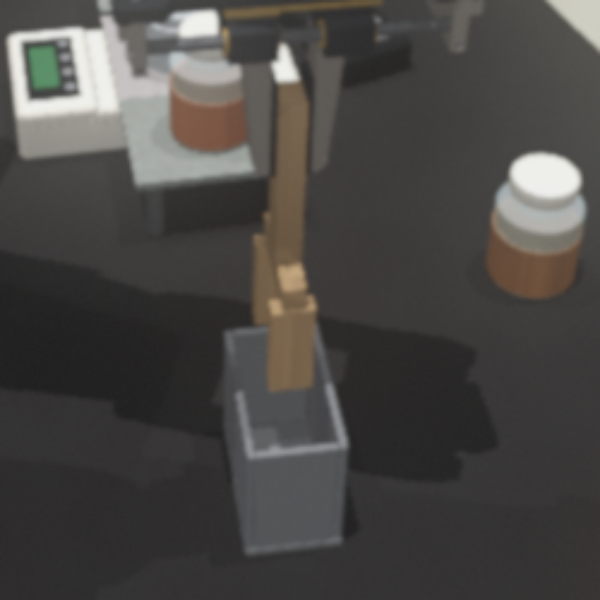

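The pusher is above the holder opening. Its near foot edge runs from (268,391) to (313,387) in this crop.

```bash
python3 -c "
from h import *
p=capture('side')
uv=np.array([(268,391),(313,387)])/2.4+200
for z in(.122,.126):
  P=p2w(p,uv,z); print(P.mean(0)[:2]-np.array([-.034*np.sin(-.25),-.034*np.cos(.25)])-[0,0])
print(w2p(p,[[.4619,-.322,.095]]))
plan([.4625,-.319,.155],-.25,step=.02)"
```

```text
[ 0.44468623 -0.31810562]
[ 0.44310197 -0.3213947 ]
[[318.08159535 359.29145944]]
t 14.4 pos [ 0.4605 -0.3168  0.2731] yaw -0.244 n 6 gap 0.0155 F [ 0.  -1.3 -1.2]
[{"linear": [-0.03, 0.04, 1.97], "dr": [0.0, 0.0, 0.001]}, {"linear": [-0.03, 0.04, 1.97], "dr": [0.0, 0.0, 0.001]}, {"linear": [-0.03, 0.04, 1.97], "dr": [0.0, 0.0, 0.001]}, {"linear": [-0.03, 0.04, 1.97], "dr": [0.0, 0.0, 0.001]}, {"linear": [-0.03, 0.04, 1.97], "dr": [0.0, 0.0, 0.001]}, {"linear": [-0.03, 0.04, 1.97], "dr": [0.0, 0.0, 0.001]}]
```

{"name": "apply_moves", "arguments": {
  "commands": [
    {"linear":[0,0.1,1.8],"dr":[0,0,0]},
    {"linear":[0,0,2],"dr":[0,0,0]},
    {"linear":[0,0,2],"dr":[0,0,0]},
    {"linear":[0,0,2],"dr":[0,0,0]},
    {"linear":[0,0,1.5],"dr":[0,0,0]},
    {"linear":[0,0,0.8],"dr":[0,0,0]},
    {"linear":[0,0,0],"dr":[0,0,0]},
    {"linear":[0,0,0],"dr":[0,0,0]}
  ]
}}

```text
t: 15.07
ee_pos: [0.4673, -0.3212, 0.1816]
ee_rot: [0.011, 0.787, 0.616, 0.002]
ft_force: [-0.1, 0.3, -0.9]
finger_gap: 0.0159
```

```bash
python3 -c "
from h import *
plan([.4625,-.319,.155],-.25,step=.02)"
```

```text
t 15.07 pos [ 0.4673 -0.3212  0.1816] yaw -0.242 n 2 gap 0.0159 F [-0.1  0.3 -0.9]
[{"linear": [0.06, -0.29, 1.32], "dr": [0.01, 0.005, 0.004]}, {"linear": [0.05, -0.27, 1.33], "dr": [0.01, 0.005, 0.004]}]
```

{"name": "apply_moves", "arguments": {
  "commands": [
    {"linear":[0.1,-0.3,1.2],"dr":[0.01,0.005,0]},
    {"linear":[0,-0.1,0.8],"dr":[0.01,0.005,0]},
    {"linear":[0,0,0.5],"dr":[0,0,0]},
    {"linear":[0,0,0.3],"dr":[0,0,0]}
  ]
}}

```text
t: 15.4
ee_pos: [0.4659, -0.3209, 0.1555]
ee_rot: [0.002, 0.787, 0.616, 0.001]
ft_force: [0.3, 0.4, -1.2]
finger_gap: 0.0161
```

```bash
python3 -c "
from h import *
plan([.4625,-.319,.152],-.25,step=.02)"
```

```text
t 15.4 pos [ 0.4659 -0.3209  0.1555] yaw -0.242 n 1 gap 0.0161 F [ 0.3  0.4 -1.2]
[{"linear": [0.11, -0.38, 0.35], "dr": [0.004, 0.002, 0.008]}]
```

{"name": "apply_moves", "arguments": {
  "commands": [
    {"linear":[0,-0.2,0.3],"dr":[0,0,0]},
    {"linear":[0,0,0.1],"dr":[0,0,0]}
  ]
}}

```text
t: 15.57
ee_pos: [0.4643, -0.3207, 0.1517]
ee_rot: [0.002, 0.787, 0.616, 0.001]
ft_force: [-2.7, 4.3, 19.1]
finger_gap: 0.0152
```

{"name": "apply_moves", "arguments": {
  "commands": [
    {"linear":[0,0,0],"dr":[0,0,0]},
    {"linear":[0,0,0],"dr":[0,0,0]},
    {"linear":[0,0,0],"dr":[0,0,0]},
    {"linear":[0,0,0],"dr":[0,0,0]},
    {"linear":[0,0,0],"dr":[0,0,0]},
    {"linear":[0,0,0],"dr":[0,0,0]},
    {"linear":[0,0,0],"dr":[0,0,0]},
    {"linear":[0,0,0],"dr":[0,0,0]}
  ],
  "hand": 0
}}

```text
t: 16.23
ee_pos: [0.4646, -0.3211, 0.1523]
ee_rot: [0.003, 0.787, 0.616, 0.001]
ft_force: [-0.1, 0.1, 0.7]
finger_gap: 0.0668
```

{"name": "apply_moves", "arguments": {
  "commands": [
    {"linear":[0,0,-1],"dr":[0,0,0]},
    {"linear":[0,0,-2],"dr":[0,0,0]},
    {"linear":[0,0,-3],"dr":[0,0,0]},
    {"linear":[0,0,-3],"dr":[0,0,0]},
    {"linear":[0,0,-3],"dr":[0,0,0]},
    {"linear":[0,0,-3],"dr":[0,0,0]},
    {"linear":[0,0,-1],"dr":[0,0,0]},
    {"linear":[0,0,0],"dr":[0,0,0]}
  ]
}}

```text
t: 16.9
ee_pos: [0.4622, -0.3194, 0.3223]
ee_rot: [0.002, 0.787, 0.616, 0.001]
ft_force: [-0.3, 0.4, -0.1]
finger_gap: 0.092
```

```bash
python3 -c "
from h import *
S=sense();print(S['t'],S['ee_pos'],S['finger_gap'],S['ft_force'])
p=capture('side');cv2.imwrite('pics/s7.png',cv2.resize(p['frame'][140:440,180:470,::-1],(580,600)))
t=capture('top')
for q in(p,t):
  for l in('tin','pusher','jar','bench_jar','meter'):
    d=search_frame(q,l);print(l,np.round(d[0]['bbox'],1) if d else None)"
```

```text
16.9 [ 0.46218566 -0.31940849  0.32228836] 0.09196273888863704 [-0.34997102  0.39263916 -0.07213116]
tin [256.  187.9 299.2 230.9]
pusher [308.8 303.8 330.8 384.6]
jar [271.8 209.3 306.3 261.4]
bench_jar [401.6 265.5 443.3 321.7]
meter [243.1 203.  313.9 241.1]
tin [243.8 223.6 292.3 270.2]
pusher None
jar [309.4 238.3 348.  276.2]
bench_jar [402.4 145.8 441.  184.8]
meter [216.8 144.6 291.  188.6]
```

View pics/s7.png

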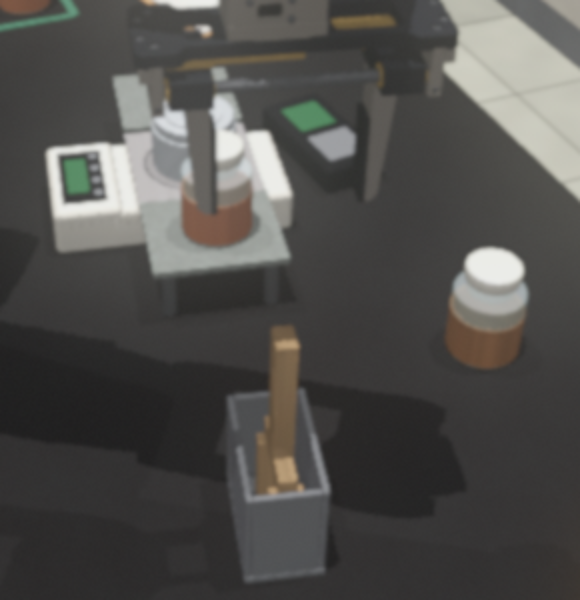

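The pusher stands upright in the holder, the gripper is clear above it, and the jars and meter appear unmoved. The tin's boxes fit a centred tin. I'll hand it in.

```bash
python3 -c "
from plant import hand_in;print(hand_in())"
```

```text
the job is handed in; nothing more can be done
None
```

The tin is on the balance pan and the pusher is back in its holder. I handed the job in at about 17 s of robot time; no verdict is reported.

I lifted the pusher out of its holder and used it to slide the tin off the left side plate into the ring. I then backed off and set the pusher down again. Push force was about 3 N. The only large wrist forces were about 30 N when gripping the pusher in the holder and 19 N when setting it down.

Last checks:
- **Tin:** in the top view its lid centre came out about 1.5 mm from the pan centre. The detector boxes in both views fit a centred, upright tin.
- **Pusher:** it stands upright, tines down, in the holder. The gripper is open, with its fingertips about 12 cm above the top of the handle.
- **Jars and meter:** in the top view their boxes stayed within a few pixels of where they started. In the side view, where the meter was partly hidden by the gripper, its box fell on something else. The side picture itself shows the meter in place.
- **Pusher detector:** it found no pusher in the final top view, because the arm covers it there. Its seating was checked in the side view only.
- **Pan sinking:** I could not read this directly; the tin is simply seen standing on the pan.

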